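Open an air valve to its marker and turn the status plate to green

ROBOT

A 6-joint arm with a two-finger parallel gripper is mounted at the origin on the work surface; the furniture and walls round the work are solid. World frame = base frame: x ahead of the robot, y to its left, z up, the work surface at z = 0. Lengths are in m, angles in degrees, forces in N, time in s.
With the tool pointing down it reaches from about 0.35 to 0.875 m from the base axis. Payload 4.2 kg.
Tool frame: the origin (TCP) lies on the centre line of the jaws, within the pads' length; the fingertips stand r.tip_extent ahead of it and the grasp point (between the pads) lies 11 mm behind it (r.tip_extent is the distance from the TCP to the fingertips, in m); z points along the fingers, y is the line along which they close (so a half turn about z gives the same grasp; the last joint's range is limited). The gripper opens to 87 mm and grips with 3 to 60 N. Pads are 19 mm wide; open, the fingers measure 117 mm over their backs; the gripper's body (75 mm by 190 mm) begins 51 mm behind the grasp point.
Start: joints at [-55.657, 22.042, 0.453, 0, -68.411, -14.817], TCP at [0.209, -0.589, 0.231] pointing down, gripper open.
Joint ranges: [-179.83, 179.83], [-69.29, 118.12], [-61.27, 80.66], [-181.25, 117.63], [-171.15, -9.14], [-177.46, 177.46]. Speed limits (degrees/s): [159.86, 159.86, 180, 180, 180, 180].

INTERFACE

Orientations are given as a 3x3 rotation matrix whose columns are the frame's x, y, z axes.
In Python, from station import r gives the robot as it stands.
- The arm moves only by the shell command python3 -m jog 'ROWS'. ROWS is text: rows parted by semicolons, each of 5 numbers parted by spaces: the opening, from 0 (shut) to 1 (fully open), then the shift along the world's x, y, z in mm, then the turn about the world's z in degrees. In form: hand dx dy dz roll; .... A call has 1 to 5 rows; each row shifts and turns the commanded pose from where the row before left it; what a row does not reach is not made up. A row lasts 1/8 s, in which the tool goes at most 62.5 mm and 10.7 degrees, less where a joint would pass 70% of its speed; a pose out of reach is approached as far as the arm can. A call is refused whole if a number of a shift passes 62.5 or a number of a turn 10.7, either way. A call with a gripper value outside its range is refused whole. The fingers move at their own pace and stop on an object; the grip force is fixed at half the most. Time passes only in rows, so rows that do not move let the fingers close. It gives the time, the measured TCP pose, the force, the opening and the grip force at its end, in the units of the state.
- r.sense(): the state, without advancing time (a new reading comes with each control period).
- r.capture(name): name is "scene" or "top" or "wrist"; returns a dict with "pixels" (420x560x3 uint8, red, green, blue), "fovy" (degrees; the focal length in pixels is half the picture's height over the tangent of half this angle, whatever the lens; pixels are square), "cx", "cy" (the principal point, pixels), "origin" and "orientation" of the camera in the world; the wrist camera has in their place "T_tool_cam" (4x4, takes a point from camera to tool coordinates, whose origin is the TCP and whose axes are the flange's). Camera axes: x right, y down, z forward; pixel columns grow to the right and rows downward; lengths in m; the calibration is good to about 2 mm. A picture is of the moment at which its call begins: read the wrist's pose just before it. There is no depth.
- r.finish_job(): hands the job in; it is judged then, once.
The state is a dict: "time_s": time; "joints": joint angles; "joint_velocities": joint speeds; "effort": joint torques, N m; "tcp_pos": TCP position; "ee_rot": TCP orientation; "wrist_force": force on the tool from outside, world axes, zero at the start; "moment": the same for the moment, N m; "gripper_width": opening from 0.0 (shut) to 1.0 (fully open); "gripper_force": force on a finger pad.
Only numpy, scipy, OpenCV 4.12 (cv2) and the standard library are available. Lean on these libraries where they do the work, as an engineer would, in place of code of your own. Each camera call takes 0.05 s, during which the arm holds its last target. There are 200 camera calls.

TASK

Put the air line into service: turn the valve's red lever until it stands right over the yellow marker on the dial, leaving the marker where it is. Then turn the hinged status plate fully over, so that it lies flat with its green face up instead of the red one. Do not push or knock over the spray can that stands between the two.

Things in the scene. Friction and masses are not known exactly. Their poses are not given: they have to be found in the camera images.
- valve: Fixed silver-grey ball valve on a grey plate 120x120x8 mm. Origin: centre of the plate's underside, on the upright turning axis. Steel pipe (22 mm thick, 150 mm long, axis 38 mm up) along x. White dial, 90 mm in diameter, top 70 mm up, centred on the turning axis, ticks every 15 degrees from +y (shut) anticlockwise from above to -x (open). Highest point 101 mm.
- lever (a joint): Opening of the valve: 0 = shut, lever along the valve's +y; 1.571 = fully open, lever along the valve's -x; grows anticlockwise seen from above. Stiff: stays where it is left; about 2 N at the grip turns it.
- lever_grip (a point): Middle of the height of the red plastic grip of the valve's lever, 82 mm from the turning axis, 89 mm above the bench. The grip is 14 mm wide and 14 mm high and reaches from 56 to 104 mm from the axis, outside the dial; only pipe and base plate lie beneath it. Its y axis points outward along the lever, z up.
- marker (a joint): Setting of the yellow marker, on the same scale and about the same axis as the lever: the lever is to read the same. It is clamped on the dial and must not be shifted.
- marker_line (a point): Outer end of the black centre line on the yellow marker (a tab 22 mm wide from 25 to 51 mm from the axis, under the lever's path), 48 mm from the turning axis and 74 mm above the bench. Its y axis points outward from the turning axis, z up.
- tag: Fixed stand of the status plate: grey base 110x130x10 mm (x, y), origin at the centre of its underside. Two lugs at x = +-46 mm, 65 mm high, carry the hinge, whose axis runs along x, 55 mm above the bench over the origin.
- tag_hinge (a point): Middle of the status plate's hinge axis, 55 mm above the bench; the axis runs along this point's x axis, z is up.
- flap (a joint): Angle of the status plate: 0 = lies flat on the stand's +y side with its red face up; 1.571 = upright; 3.142 = turned fully over, flat on the stand's -y side with its green face up. The hinge is stiff: the plate stays where it is left.
- flap_tab (a point): Middle of the thickness of the plate's black finger tab, 84 mm from the hinge axis. The tab is 8 mm thick, 18 mm wide along the hinge axis and reaches from 62 mm (where the 78 mm wide, 5 mm thick plate ends) to 100 mm from the axis, over free space. Pinched lightly by its sides from above, it pivots between the fingers while led round the hinge.
- spray_can: Loose upright spray can with a green cap, 59 mm in diameter and 225 mm tall, between the valve and the status plate; origin at the centre of its underside. Must be left standing where it is.
Things that resemble listed ones, but are neither listed nor needed, are in the scene too. Leave any blue look-alike of the tag alone.

How it is judged:
By the outcome, as a careful person would: the job done as asked, in the order asked, and still so for the second after the job is handed in, with the robot touching nothing.
It also fails if it takes over 69 s, if anything falls off the work surface, if the arm or the gripper's body presses on something with over 40 N, if the wrist force passes 120 N, or if a joint passes its speed limit or range.

## Working session

There is one attempt and no reset: what is moved stays moved. The work goes in short steps, Python scripts to look and compute and a shell command to move; the robot and the scene stay as the last step left them, time stands still between calls to the robot, and variables do not carry over. Pictures are saved under pics/ and viewed, at most 10 in all, crops included, and the job is handed in when it is done.

```bash
mkdir -p pics; ls; cat > h.py <<'E'
from station import r
import numpy as np, cv2
def cap(n,f=None):
    s=r.sense(); c=r.capture(n); im=c["pixels"]
    h=im.shape[0]; F=h/2/np.tan(np.radians(c["fovy"])/2)
    if n=="wrist":
        T=np.array(c["T_tool_cam"]); R=np.array(s["ee_rot"]); p=np.array(s["tcp_pos"])
        c["origin"]=R@T[:3,3]+p; c["orientation"]=R@T[:3,:3]
    c["F"]=F; c["o"]=np.array(c["origin"]); c["R"]=np.array(c["orientation"])
    if f: cv2.imwrite("pics/"+f,im[:,:,::-1])
    return c
def ray(c,u,v): 
    d=c["R"]@np.array([(u-c["cx"])/c["F"],(v-c["cy"])/c["F"],1]); return c["o"],d/np.linalg.norm(d)
def onz(c,u,v,z):
    o,d=ray(c,u,v); return o+d*(z-o[2])/d[2]
def tri(*cs):
    A=np.zeros((3,3));b=np.zeros(3)
    for c,u,v in cs:
        o,d=ray(c,u,v);P=np.eye(3)-np.outer(d,d);A+=P;b+=P@o
    x=np.linalg.solve(A,b); return x,[round(float(np.linalg.norm((np.eye(3)-np.outer(ray(*c)[1],ray(*c)[1]))@(x-c[0]["o"]))*1000),1) for c in cs]
def proj(c,p):
    q=c["R"].T@(np.array(p)-c["o"]); return c["cx"]+c["F"]*q[0]/q[2],c["cy"]+c["F"]*q[1]/q[2]
E
python3 - <<'E'
from h import *
a=cap("scene","s1.png");b=cap("top","t1.png")
for c in(a,b):print(c["o"],c["R"].round(3).tolist(),c["F"],c["cx"],c["cy"],[k for k in c])
print(r.tip_extent,r.sense())
E
```

```text
pics
[-0.34138676  0.98822128  0.89672941] [[-0.818, -0.281, 0.502], [-0.576, 0.408, -0.709], [-0.006, -0.868, -0.496]] 391.4294378156704 274.94021663519885 207.4516386956313 ['pixels', 'fovy', 'cx', 'cy', 'origin', 'orientation', 'F', 'o', 'R']
[-0.3474206  -0.62561163  1.61578386] [[0.471, -0.749, 0.466], [-0.882, -0.406, 0.239], [0.01, -0.524, -0.852]] 457.8749518015425 278.77042624683895 213.17479558460792 ['pixels', 'fovy', 'cx', 'cy', 'origin', 'orientation', 'F', 'o', 'R']
0.008 {'time_s': 0.1, 'joints': array([-5.56593113e+01,  2.20858877e+01,  3.88860885e-01, -2.42517519e-02,
       -6.84101081e+01, -1.48176398e+01]), 'joint_velocities': array([ 0.06766784, -0.1545224 ,  0.23632947,  0.08866237,  0.01780935,
       -0.04855278]), 'effort': array([-4.22900712e-04, -3.91689026e+01,  1.87936825e+01,  4.23191607e+00,
        1.35026968e-02, -7.12971996e-05]), 'tcp_pos': array([ 0.20872402, -0.58858023,  0.22958521]), 'ee_rot': array([[-9.42559255e-01, -3.34038198e-01, -7.29816259e-04],
       [-3.34038981e-01,  9.42557606e-01,  1.76593200e-03],
       [ 9.80051211e-05,  1.90828263e-03, -9.99998174e-01]]), 'wrist_force': array([-0.45607559, -0.53074325, -0.10394738]), 'moment': array([ 0.00232   , -0.01751705,  0.02333701]), 'gripper_force': 0.0, 'gripper_width': 0.9986452985408203}
```

View pics/s1.png

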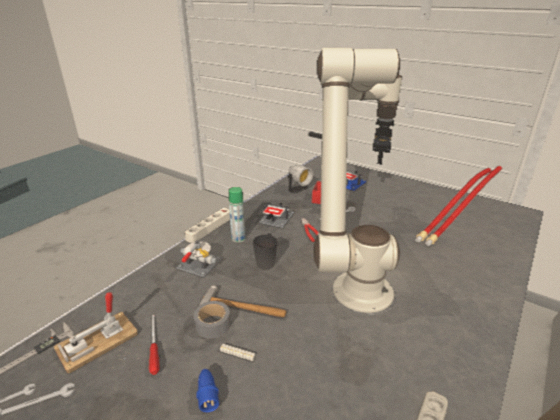

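View pics/t1.png

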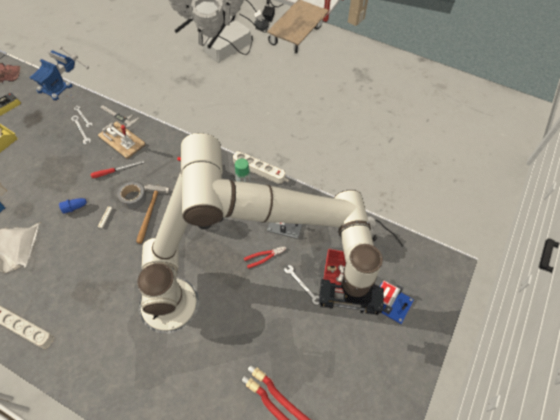

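The scene view shows the valve at (198,257), the can at (237,215) and the grey-based red plate at (275,213). The blue look-alike is at (350,180), seen at (398,300) in the top view. In the top view the arm hides the valve.

```bash
python3 - <<'E'
from h import *
a=cap("scene");b=cap("top")
for n,u,v,z in(("valve",198,257,.07),("can top",236,191,.225),("tag",275,212,.055),("cup top",265,240,.1),("stripbox",205,222,.04),("blue",350,180,.05)):print(n,onz(a,u,v,z).round(3))
for n,u,v,z in(("can",242,167,.225),("tag",287,228,.05),("blue",398,300,.03),("redthing",335,265,.05),("strip",260,166,.04)):print(n,onz(b,u,v,z).round(3))
im=cv2.resize(a["pixels"][170:300,160:320],(800,650),interpolation=cv2.INTER_CUBIC)[:600]
cv2.imwrite("pics/s1c.png",im[:,:,::-1])
E
```

```text
valve [0.516 0.245 0.07 ]
can top [0.53  0.009 0.225]
tag [ 0.489 -0.183  0.055]
cup top [0.359 0.062 0.1  ]
stripbox [0.695 0.028 0.04 ]
blue [ 0.368 -0.658  0.05 ]
can [ 0.529 -0.015  0.225]
tag [ 0.465 -0.246  0.05 ]
blue [ 0.4   -0.738  0.03 ]
redthing [ 0.409 -0.479  0.05 ]
strip [0.687 0.001 0.04 ]
```

View pics/s1c.png

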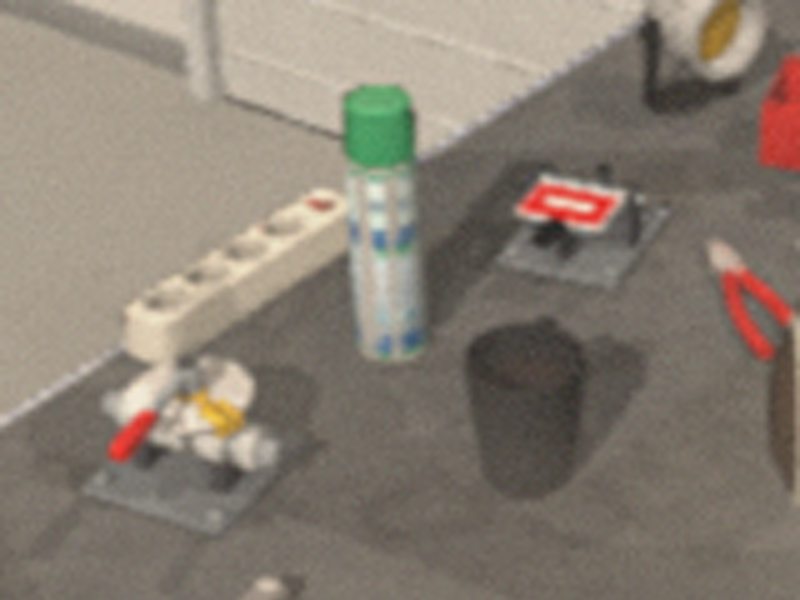

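The crop confirms the targets. The grey stand with its red face up and black tab is the tag; the blue-based one is the look-alike. The valve's red lever and yellow marker can both be seen, and the can stands between the two. I'll go up and over the tag for a wrist view.

```bash
python3 -m jog '1 5 5 30 0; 1 20 20 50 0; 1 30 40 30 0; 1 30 45 20 0; 1 30 45 20 0'; python3 -m jog '1 30 45 10 0; 1 25 45 10 0; 1 15 45 0 0; 1 10 30 0 0; 1 0 0 0 0'
python3 - <<'E'
from h import *
a=cap("wrist","w1.png");s=r.sense();print(s["tcp_pos"],s["ee_rot"].round(2).tolist(),a["o"],a["R"].round(2).tolist())
E
```

```text
time_s: 0.82
tcp_pos: [0.3245, -0.4326, 0.3811]
ee_rot: [[-0.943, -0.334, 0.0], [-0.334, 0.943, 0.0], [-0.0, 0.0, -1.0]]
wrist_force: [1.3, -1.9, -0.5]
gripper_width: 1.0
gripper_force: 0.0
time_s: 1.45
tcp_pos: [0.4043, -0.2675, 0.4008]
ee_rot: [[-0.941, -0.338, 0.001], [-0.338, 0.941, 0.0], [-0.001, -0.0, -1.0]]
wrist_force: [-0.5, -0.8, 0.8]
gripper_width: 0.994
gripper_force: 0.0
[ 0.40403622 -0.26841645  0.40068651] [[-0.94, -0.34, 0.0], [-0.34, 0.94, -0.0], [-0.0, -0.0, -1.0]] [ 0.3369708  -0.29210505  0.55562859] [[-0.34, 0.91, 0.25], [0.94, 0.32, 0.09], [-0.0, 0.26, -0.96]]
```

View pics/w1.png

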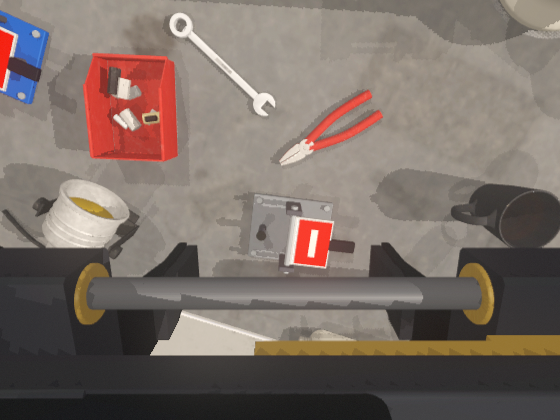

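This view shows the tag's red plate at (313,242), its black tab at (341,246) pointing towards world +y, and the lugs at (293,208) and (286,267). The blue look-alike is at the top left. I'll take a second wrist position for height.

```bash
cat >> h.py <<'E'
def save(c,n): np.savez(n,**{k:c[k] for k in("pixels","o","R","F","cx","cy")})
E
python3 - <<'E'
from h import *
save(cap("wrist"),"wA.npz")
E
python3 -m jog '1 20 10 5 0; 1 30 10 5 0; 1 25 10 0 0; 1 10 10 0 0; 1 0 0 0 0'
python3 - <<'E'
from h import *
save(cap("wrist","w2.png"),"wB.npz")
for n in("wA.npz","wB.npz"):
    c=np.load(n);im=c["pixels"];hsv=cv2.cvtColor(im,cv2.COLOR_RGB2HSV)
    m=((hsv[...,0]<8)|(hsv[...,0]>172))&(hsv[...,1]>150)&(hsv[...,2]>120);
    cs,_=cv2.findContours(m.astype(np.uint8),0,2)
    for k in cs:
        if cv2.contourArea(k)>300: print(n,cv2.contourArea(k),cv2.minAreaRect(k),cv2.boxPoints(cv2.minAreaRect(k)).round(1).tolist())
E
```

```text
time_s: 2.17
tcp_pos: [0.4894, -0.2288, 0.41]
ee_rot: [[-0.942, -0.335, -0.001], [-0.335, 0.942, 0.0], [0.001, 0.001, -1.0]]
wrist_force: [0.5, -0.2, -0.5]
gripper_width: 1.001
gripper_force: 0.0
wA.npz 1313.5 ((313.4499816894531, 243.35000610351562), (32.3854866027832, 43.84061813354492), 8.13010311126709) [[294.29998779296875, 262.79998779296875], [300.5, 219.39999389648438], [332.6000061035156, 223.89999389648438], [326.3999938964844, 267.29998779296875]]
wA.npz 1081.5 ((341.83819580078125, 123.89706420898438), (31.89873504638672, 80.43283081054688), 59.036251068115234) [[299.1000061035156, 130.89999389648438], [368.1000061035156, 89.5], [384.5, 116.9000015258789], [315.6000061035156, 158.3000030517578]]
wA.npz 8984.5 ((130.5, 107.5), (107.0, 93.0), 90.0) [[84.0, 54.0], [177.0, 54.0], [177.0, 161.0], [84.0, 161.0]]
wA.npz 444.0 ((6.5, 59.5), (57.0, 13.0), 90.0) [[-0.0, 31.0], [13.0, 31.0], [13.0, 88.0], [0.0, 88.0]]
wB.npz 1469.0 ((308.3539123535156, 182.16925048828125), (33.489376068115234, 46.885128021240234), 7.125016689300537) [[288.79998779296875, 203.39999389648438], [294.6000061035156, 156.8000030517578], [327.8999938964844, 161.0], [322.1000061035156, 207.5]]
wB.npz 579.0 ((342.6175231933594, 69.09236145019531), (11.832818984985352, 82.33897399902344), 62.3869743347168) [[303.3999938964844, 82.9000015258789], [376.3999938964844, 44.79999923706055], [381.79998779296875, 55.29999923706055], [308.8999938964844, 93.4000015258789]]
wB.npz 647.0 ((332.8655090332031, 50.71379852294922), (12.492121696472168, 85.12391662597656), 51.095863342285156) [[295.79998779296875, 72.5999984741211], [362.1000061035156, 19.100000381469727], [369.8999938964844, 28.799999237060547], [303.70001220703125, 82.30000305175781]]
wB.npz 7692.5 ((119.0, 47.5), (95.0, 98.0), 90.0) [[70.0, 0.0], [168.0, 0.0], [168.0, 95.0], [70.0, 95.0]]
```

View pics/w2.png

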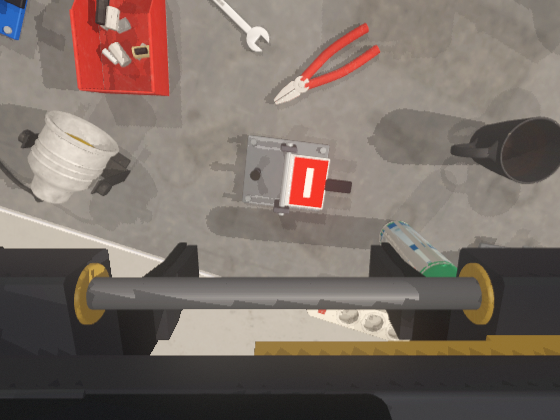

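The tag is now fully visible: tab tip at (351,187), lugs at (289,148) and (281,210), and the can on the right at (440,270).

```bash
python3 - <<'E'
from h import *
A=np.load("wA.npz");B=np.load("wB.npz")
ca=[[294.3,262.8],[300.5,219.4],[332.6,223.9],[326.4,267.3]];cb=[[288.8,203.4],[294.6,156.8],[327.9,161.0],[322.1,207.5]]
P=[]
for p,q in zip(ca,cb):
    x,e=tri((A,*p),(B,*q));P.append(x);print(x.round(4),e)
P=np.array(P);print("c",P.mean(0))
d=((P[2]+P[3])-(P[0]+P[1]))[:2];print("dir",np.degrees(np.arctan2(d[1],d[0])),np.linalg.norm(d)/2)
d=((P[0]+P[3])-(P[1]+P[2]))[:2];print("dirx",np.degrees(np.arctan2(d[1],d[0])),np.linalg.norm(d)/2)
def tab(c,x0,y0,x1,y1):
    g=c["pixels"][y0:y1,x0:x1].max(2);m=(g<75).astype(np.uint8)
    ks,_=cv2.findContours(m,0,2);k=max(ks,key=cv2.contourArea);R=cv2.minAreaRect(k+np.array([x0,y0]));return R
ta=tab(A,332,225,372,262);tb=tab(B,328,165,368,205);print(ta,tb)
print(tri((A,*ta[0]),(B,*tb[0])))
pa=onz(B,*tb[0],.057);print(pa)
# base corners B
E
```

```text
[ 0.5406 -0.2032  0.0579] [0.1, 0.1]
[ 0.4718 -0.2184  0.0553] [0.2, 0.2]
[ 0.461  -0.171   0.0599] [0.0, 0.0]
[ 0.5287 -0.1546  0.0635] [0.3, 0.3]
c [ 0.5005152  -0.1867897   0.05914367]
dir 103.33321598625697 0.04934522464810841
dirx 13.065396062156628 0.07004656943921585Traceback (most recent call last):
  File "<stdin>", line 13, in <module>
  File "<stdin>", line 12, in tab
ValueError: max() iterable argument is empty
```

```bash
python3 -m jog '1 -5 30 20 0; 1 -10 50 30 0; 1 -10 50 20 0; 1 -5 55 0 0; 1 0 55 0 0'; python3 -m jog '1 0 55 0 0; 1 10 55 0 0; 1 20 50 0 0; 1 20 40 0 0; 1 0 0 0 0'
python3 - <<'E'
from h import *
c=cap("wrist","v1.png");save(c,"vA.npz");print(r.sense()["tcp_pos"])
E
```

```text
time_s: 2.85
tcp_pos: [0.4575, 0.0115, 0.4818]
ee_rot: [[-0.943, -0.333, 0.003], [-0.333, 0.943, 0.001], [-0.003, -0.0, -1.0]]
wrist_force: [1.7, -0.5, -0.6]
gripper_width: 0.996
gripper_force: 0.0
time_s: 3.48
tcp_pos: [0.5095, 0.2127, 0.4785]
ee_rot: [[-0.942, -0.336, -0.003], [-0.336, 0.942, -0.002], [0.003, -0.001, -1.0]]
wrist_force: [-0.4, -0.1, -0.4]
gripper_width: 1.0
gripper_force: 0.0
[0.50904749 0.21122524 0.4796666 ]
```

View pics/v1.png

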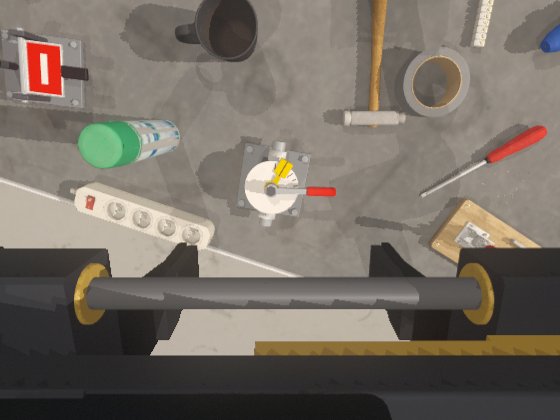

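Valve view: dial centre at (271,190), red grip at (321,191), yellow marker at (284,170), pipe ends at (280,147) and (267,218). The lever has to turn anticlockwise towards the marker, which is towards the robot and up in the image. I'll take a closer second view.

```bash
python3 -m jog '1 5 5 -25 0; 1 10 10 -40 0; 1 5 5 -40 0; 1 0 0 -15 0; 1 0 0 0 0'
python3 - <<'E'
from h import *
c=cap("wrist");save(c,"vB.npz");print(r.sense()["tcp_pos"])
def meas(n):
    c=np.load(n);im=c["pixels"];hsv=cv2.cvtColor(im,cv2.COLOR_RGB2HSV);o={}
    red=((hsv[...,0]<8)|(hsv[...,0]>172))&(hsv[...,1]>150)&(hsv[...,2]>90)
    yel=(abs(hsv[...,0].astype(int)-26)<7)&(hsv[...,1]>130)&(hsv[...,2]>120)
    wh=(hsv[...,1]<40)&(hsv[...,2]>205)
    for nm,m in(("red",red),("yel",yel),("wh",wh)):
        m=m.copy();m[238:]=0;m[:,:215]=0;m[:,400:]=0;m[:130 if n=="vA.npz" else 60]=0
        ks,_=cv2.findContours(m.astype(np.uint8),0,2)
        for k in sorted(ks,key=cv2.contourArea)[-2:]: print(n,nm,cv2.contourArea(k),cv2.minAreaRect(k))
for n in("vA.npz","vB.npz"):meas(n)
im=cv2.resize(c["pixels"][60:250,190:440],(800,608),interpolation=cv2.INTER_CUBIC)[:600];cv2.imwrite("pics/v2c.png",im[:,:,::-1])
E
```

```text
time_s: 4.15
tcp_pos: [0.5287, 0.2297, 0.3613]
ee_rot: [[-0.943, -0.333, 0.0], [-0.333, 0.943, -0.001], [-0.0, -0.001, -1.0]]
wrist_force: [-0.0, 0.2, 0.0]
gripper_width: 0.998
gripper_force: 0.0
[0.52922107 0.23017742 0.36253082]
vA.npz red 202.5 ((321.0, 191.0), (8.0, 28.0), 90.0)
vA.npz yel 234.0 ((277.9382019042969, 175.89886474609375), (13.355971336364746, 35.29792404174805), 32.0053825378418)
vA.npz wh 134.5 ((288.3902587890625, 180.98780822753906), (13.899465560913086, 18.74085235595703), 51.34019470214844)
vA.npz wh 1396.5 ((267.9936218261719, 189.13340759277344), (53.41411209106445, 45.34857940673828), 55.885528564453125)
vB.npz red 349.5 ((323.56414794921875, 191.14015197753906), (37.04695129394531, 10.924542427062988), 1.9749339818954468)
vB.npz yel 394.0 ((269.6895751953125, 170.43417358398438), (16.98734474182129, 41.810176849365234), 32.195735931396484)
vB.npz wh 225.0 ((282.26226806640625, 178.11474609375), (18.181238174438477, 24.070934295654297), 50.194427490234375)
vB.npz wh 2253.5 ((256.52374267578125, 189.1446533203125), (69.44108581542969, 57.04315185546875), 59.6567497253418)
```

View pics/v2c.png

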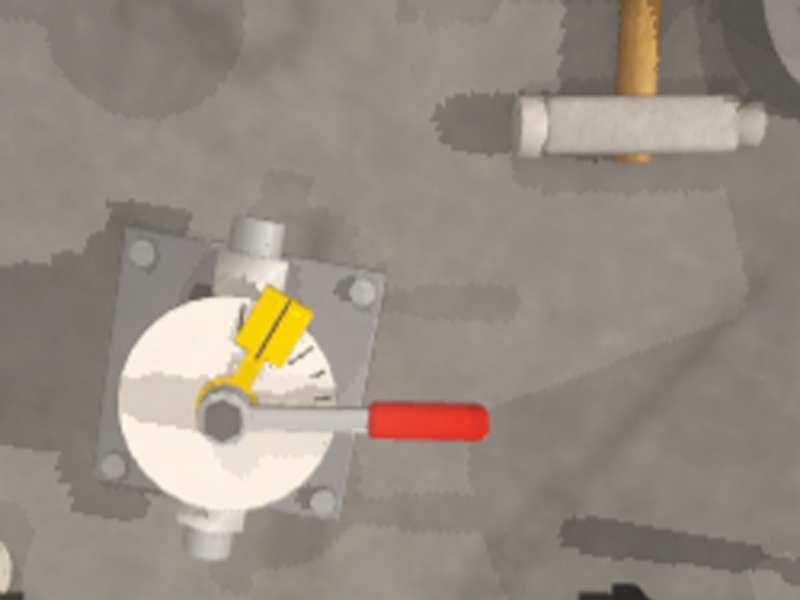

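The close crop shows the hub at crop (222,418). The marker's black line runs from (257,358) to (290,298), and the grip centre is at (428,421). Marker and lever are clearly apart.

```bash
python3 - <<'E'
from h import *
A=np.load("vA.npz");B=np.load("vB.npz")
g,e=tri((A,321,191),(B,323.56,191.14));print("grip tri",g,e)
h,e=tri((A,271,190),(B,259.4,190.6));print("hub tri",h,e)
o1=onz(B,280.6,153.1,.074);i1=onz(B,270.3,171.9,.074);print("line",o1,i1)
dial=onz(B,261,186,.07);hub=onz(B,259.4,190.6,.099);grip=onz(B,323.56,191.14,.093)
print("dial",dial,"hub",hub,"grip",grip)
an=lambda v:np.degrees(np.arctan2(v[1],v[0]))
ax=(dial[:2]+hub[:2])/2
print("line self ang",an(o1-i1),"line from axis",an(o1[:2]-ax),np.hypot(*(o1[:2]-ax)),"lever",an(grip[:2]-ax),np.hypot(*(grip[:2]-ax)))
# grip axis via minAreaRect
c,w,t=(323.56,191.14),37,np.radians(1.97)
print("grip axis",an(onz(B,c[0]+15*np.cos(t),c[1]+15*np.sin(t),.093)-onz(B,c[0]-15*np.cos(t),c[1]-15*np.sin(t),.093)))
# pipe axis
p=onz(B,190+257/3.2,60+238/3.2,.049)-onz(B,190+207/3.2,60+540/3.2,.049);print("pipe",an(p))
# dial ellipse
im=B["pixels"];hsv=cv2.cvtColor(im,cv2.COLOR_RGB2HSV)
m=((hsv[...,1]<45)&(hsv[...,2]>175)).astype(np.uint8);m[:145]=0;m[222:]=0;m[:,:220]=0;m[:,297:]=0
m=cv2.morphologyEx(m,cv2.MORPH_OPEN,np.ones((3,3)))
pts=cv2.findNonZero(m);E=cv2.fitEllipse(cv2.convexHull(pts));print(E,onz(B,*E[0],.07))
E
```

```text
grip tri [0.53000688 0.2811486  0.10122915] [0.1, 0.1]
hub tri [0.55336302 0.20641352 0.10954442] [0.4, 0.4]
line [0.50667313 0.21680444 0.074     ] [0.53378018 0.21221346 0.074     ]
dial [0.5561653  0.20675713 0.07      ] hub [0.55613743 0.20663673 0.099     ] grip [0.5314662  0.28262836 0.093     ]
line self ang 170.3873188072831 line from axis 168.45436046188158 0.050500070431431066 lever 108.0092432365443 0.07984321597451016
grip axis 107.39712298086847
pipe -170.77929598662874
((263.0493469238281, 186.43490600585938), (69.13638305664062, 81.08370971679688), 163.55160522460938) [0.55582204 0.20948348 0.07      ]
```

Axis ≈ (0.556, 0.207), lever ≈ 108° and marker line ≈ 169.5° in world azimuth. I'll rotate the hand by about +88.5° so the jaws close tangentially, then descend onto the grip.

```bash
python3 -m jog '1 0 5 -10 5; 1 0 10 -30 10; 1 0 12 -30 10; 1 0 13 -30 10; 1 0 12 -30 10'; python3 -m jog '1 1 1 -10 10; 1 0 0 -10 10; 1 0 0 -5 10; 1 0 0 0 10; 1 0 0 0 3.5';  python3 - <<'E'
from h import *
save(cap("wrist","v3.png"),"vC.npz");s=r.sense();print(s["tcp_pos"],s["joints"].round(1))
E
```

```text
time_s: 4.82
tcp_pos: [0.53, 0.2838, 0.2325]
ee_rot: [[-0.425, -0.905, 0.004], [-0.905, 0.425, 0.003], [-0.004, -0.003, -1.0]]
wrist_force: [-0.0, -0.3, -0.2]
gripper_width: 0.998
gripper_force: 0.0
time_s: 5.45
tcp_pos: [0.5312, 0.2846, 0.2083]
ee_rot: [[0.312, -0.95, 0.004], [-0.95, -0.312, 0.003], [-0.001, -0.005, -1.0]]
wrist_force: [-0.1, 0.2, 1.0]
gripper_width: 1.004
gripper_force: 0.0
[0.53115882 0.28460652 0.20823543] [ 43.6  20.7  -5.    0.1 -64.1 -25.4]
```

View pics/v3.png

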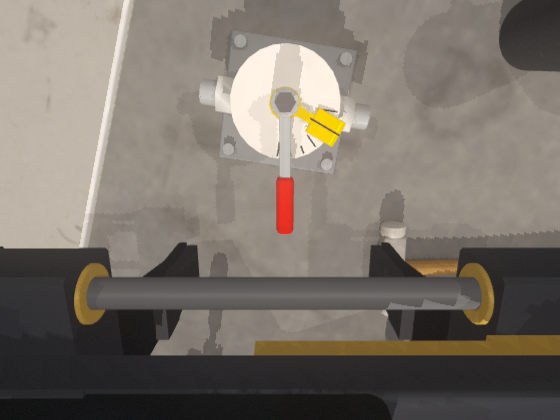

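The view is aligned: hub at (286,102), grip centre at (285,205) and marker line from (309,119) to (340,136). I'll refine from it.

```bash
python3 - <<'E'
from h import *
B=np.load("vB.npz");C=np.load("vC.npz")
print("grip",tri((B,323.56,191.14),(C,285,205)),onz(C,285,205,.096))
print("hub",tri((B,259.4,190.6),(C,286,102)),onz(C,286,102,.1))
im=C["pixels"];hsv=cv2.cvtColor(im,cv2.COLOR_RGB2HSV)
y=((abs(hsv[...,0].astype(int)-26)<7)&(hsv[...,1]>130)&(hsv[...,2]>120)).astype(np.uint8)
y[:105]=0;y[150:]=0;y[:,:306]=0;y[:,350:]=0
k=max(cv2.findContours(y,0,2)[0],key=cv2.contourArea);R=cv2.minAreaRect(k);b=cv2.boxPoints(R);print(R,b.tolist())
b3=[onz(C,*p,.074)[:2] for p in b];an=lambda v:np.degrees(np.arctan2(v[1],v[0]))
m=np.mean(b3,0);ax=np.array([.556,.2068]);print("marker c",m,"ang",an(m-ax),np.hypot(*(m-ax)),[ (an(b3[i+1]-b3[i]),np.linalg.norm(b3[i+1]-b3[i])) for i in range(3)])
h=onz(C,286,102,.1)[:2];print(an(m-h),"line",an(onz(C,340,136,.074)-onz(C,309,119,.074)),"lever",an(onz(C,285,205,.096)[:2]-h))
m2=((hsv[...,1]<45)&(hsv[...,2]>175)).astype(np.uint8);m2[:38]=0;m2[166:]=0;m2[:,:226]=0;m2[:,345:]=0
m2=cv2.morphologyEx(m2,cv2.MORPH_OPEN,np.ones((5,5)))
E=cv2.fitEllipse(cv2.convexHull(cv2.findNonZero(m2)));print(E,onz(C,*E[0],.07))
E
```

```text
grip (array([0.53188069, 0.28295865, 0.09018007]), [0.2, 0.2]) [0.5323062 0.2813345 0.096    ]
hub (array([0.55608082, 0.20658379, 0.09928878]), [0.1, 0.1]) [0.55608333 0.20655535 0.1       ]
((321.2503967285156, 124.30705261230469), (40.81574249267578, 27.745311737060547), 30.5792293548584) [[296.623291015625, 125.86831665039062], [310.7381591796875, 101.98163604736328], [345.87750244140625, 122.74578857421875], [331.76263427734375, 146.63247680664062]]
marker c [0.52357288 0.21335173] ang 168.57745910317664 0.03308237012632178 [(np.float64(-102.75664922200073), np.float64(0.021624818943572825)), (np.float64(168.940594390815), np.float64(0.03301998738340998)), (np.float64(78.8166368643904), np.float64(0.021945454769487706))]
168.19223775458906 line 170.40669518303406 lever 107.6388258744834
((283.63165283203125, 111.08320617675781), (123.50926971435547, 135.4619903564453), 1.3464335203170776) [0.55596576 0.21287822 0.07      ]
```

```bash
python3 -m jog '1 0 0 -30 0; 1 0 0 -40 0; 1 0 0 -35 0; 1 0 0 -20 0; 1 0 0 0 0';python3 -m jog '0.5 0 0 0 0;0.3 0 0 0 0; 0 0 0 0 0; 0 0 0 0 0; 0 0 0 0 0'
```

```text
time_s: 6.12
tcp_pos: [0.5302, 0.2839, 0.0805]
ee_rot: [[0.309, -0.951, -0.0], [-0.951, -0.309, -0.001], [0.001, 0.001, -1.0]]
wrist_force: [0.3, 0.2, 0.5]
gripper_width: 1.001
gripper_force: 0.0
time_s: 6.75
tcp_pos: [0.5299, 0.284, 0.0807]
ee_rot: [[0.309, -0.951, 0.0], [-0.951, -0.309, 0.0], [-0.0, -0.0, -1.0]]
wrist_force: [0.2, -1.3, 0.4]
gripper_width: 0.518
gripper_force: 0.0
```

```bash
python3 -m jog '0 0 0 0 0;0 0 0 0 0; 0 0 0 0 0; 0 0 0 0 0; 0 0 0 0 0'; python3 - <<'E'
import numpy as np
ax=np.array([.5561,.2066]);p=np.array([.5300,.2840]);v=p-ax;r0=np.hypot(*v);a0=np.degrees(np.arctan2(v[1],v[0]));print(r0,a0)
a=a0;q=p
for d in [3,6,8,8,8,8,8,6,4]:
    a+=d;n=ax+r0*np.array([np.cos(np.radians(a)),np.sin(np.radians(a))]);print(d,round(a,1),((n-q)*1000).round(1));q=n
E
```

```text
time_s: 7.38
tcp_pos: [0.5302, 0.2841, 0.0805]
ee_rot: [[0.31, -0.951, 0.001], [-0.951, -0.31, 0.0], [-0.0, -0.001, -1.0]]
wrist_force: [1.1, 0.2, -1.8]
gripper_width: 0.157
gripper_force: 30.0
0.08168212778815202 108.63458487744641
3 111.6 [-4.  -1.5]
6 117.6 [-7.8 -3.6]
8 125.6 [-9.7 -6. ]
8 133.6 [-8.8 -7.3]
8 141.6 [-7.7 -8.4]
8 149.6 [-6.4 -9.4]
8 157.6 [ -5.1 -10.2]
6 163.6 [-2.8 -8.1]
4 167.6 [-1.4 -5.5]
```

```bash
python3 -m jog '0 -4 -1.5 0 3;0 -7.8 -3.6 0 6; 0 -9.7 -6 0 8; 0 -8.8 -7.3 0 8; 0 -7.7 -8.4 0 8'; python3 -m jog '0 -6.4 -9.4 0 8;0 -5.1 -10.2 0 8; 0 -2.8 -8.1 0 6; 0 -1.4 -5.5 0 4; 0 0 0 0 0'; python3 - <<'E'
from h import *
save(cap("wrist","v4.png"),"vD.npz");print(r.sense()["tcp_pos"],r.sense()["ee_rot"].round(3).tolist())
E
```

```text
time_s: 8.0
tcp_pos: [0.4925, 0.2576, 0.0805]
ee_rot: [[0.78, -0.625, 0.002], [-0.625, -0.78, 0.001], [0.001, -0.002, -1.0]]
wrist_force: [5.2, -0.5, -4.5]
gripper_width: 0.157
gripper_force: 30.0
time_s: 8.62
tcp_pos: [0.4768, 0.2241, 0.0805]
ee_rot: [[0.974, -0.225, 0.001], [-0.225, -0.974, 0.001], [0.001, -0.001, -1.0]]
wrist_force: [4.3, 1.5, -4.1]
gripper_width: 0.157
gripper_force: 30.0
[0.47683316 0.22420876 0.08051179] [[0.974, -0.225, 0.001], [-0.225, -0.974, 0.0], [0.001, -0.001, -1.0]]
```

View pics/v4.png

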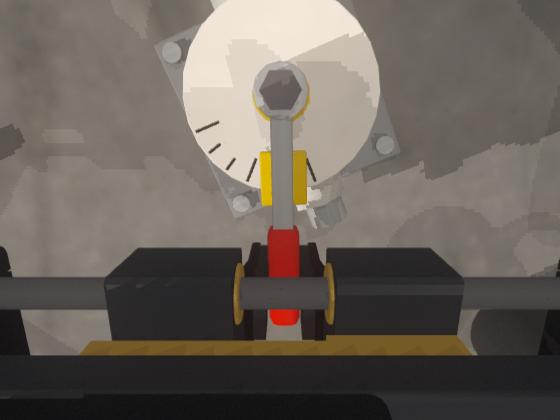

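The lever lies across the marker, with yellow showing on both sides (260 to 306) and the lever bar at about 272–293. I'll work out the residual.

```bash
python3 - <<'E'
from h import *
D=np.load("vD.npz");im=D["pixels"];hsv=cv2.cvtColor(im,cv2.COLOR_RGB2HSV)
y=(abs(hsv[...,0].astype(int)-26)<7)&(hsv[...,1]>130)&(hsv[...,2]>100)
an=lambda v:np.degrees(np.arctan2(v[1],v[0]))
L=[];M=[];ax=np.array([.5561,.2066])
for v in range(160,200,5):
    c=np.where(y[v,240:330])[0]+240
    g=np.diff(c);i=g.argmax();l0,l1=c[i]+.5,c[i+1]-.5
    m=(onz(D,c[0]-.5,v,.076)+onz(D,c[-1]+.5,v,.076))/2
    k=(onz(D,l0,v,.092)+onz(D,l1,v,.092))/2
    M.append(m);L.append(k);print(v,c[0],l0,l1,c[-1],an(m[:2]-ax).round(2),an(k[:2]-ax).round(2))
print("M dir",an(M[0]-M[-1]),an(M[-1]-M[0]),"L",an(L[-1]-L[0]))
h=onz(D,280.5,88,.1);print("hub",h, an(np.mean(M,0)[:2]-h[:2]),an(np.mean(L,0)[:2]-h[:2]))
print(D["o"],D["R"].round(3).tolist())
E
```

```text
160 260 270.5 292.5 306 168.25 167.06
165 260 270.5 292.5 306 168.15 167.05
170 260 270.5 292.5 306 168.06 167.03
175 260 270.5 292.5 306 167.98 167.02
180 261 271.5 292.5 306 168.27 167.36
185 261 271.5 292.5 306 168.19 167.33
190 261 271.5 292.5 306 168.12 167.3
195 261 271.5 292.5 306 168.06 167.28
M dir -12.282818385715805 167.71718161428421 L 167.65176989886263
hub [0.55760727 0.2064685  0.1       ] 168.40837509806084 167.53086073054993
[0.54769791 0.2075485  0.23552712] [[-0.226, -0.94, -0.256], [-0.974, 0.218, 0.06], [-0.0, 0.263, -0.965]]
```

```bash
python3 -m jog '0 -0.3 -1.3 0 0.9;0 0 0 0 0; 0.3 0 0 0 0; 0.6 0 0 0 0; 0.6 0 0 0 0'; cat > meas.py <<'E'
from h import *
D=cap("wrist");im=D["pixels"];hsv=cv2.cvtColor(im,cv2.COLOR_RGB2HSV)
y=(abs(hsv[...,0].astype(int)-26)<7)&(hsv[...,1]>130)&(hsv[...,2]>100)
an=lambda v:np.degrees(np.arctan2(v[1],v[0]))
L=[];M=[];ax=np.array([.5561,.2066])
for v in range(160,200,3):
    c=np.where(y[v,240:330])[0]+240
    i=np.diff(c).argmax();l0,l1=c[i]+.5,c[i+1]-.5
    M.append((onz(D,c[0]-.5,v,.076)+onz(D,c[-1]+.5,v,.076))/2);L.append((onz(D,l0,v,.092)+onz(D,l1,v,.092))/2)
print(c[0],l0,l1,c[-1],"M",an(np.mean(M,0)[:2]-ax),"L",an(np.mean(L,0)[:2]-ax))
red=(((hsv[...,0]<8)|(hsv[...,0]>172))&(hsv[...,1]>150)&(hsv[...,2]>90));rows=[(v,np.where(red[v])[0]) for v in (235,240)]
for v,x in rows: print("grip",v,x.min(),x.max(),an((onz(D,(x.min()+x.max())/2,v,.094))[:2]-ax))
s=r.sense();print(s["tcp_pos"],s["gripper_width"],s["wrist_force"])
E
python3 meas.py; python3 -m jog '0.6 0 0 0 0;0.6 0 0 0 0'; python3 meas.py
```

```text
time_s: 9.3
tcp_pos: [0.4754, 0.2224, 0.0806]
ee_rot: [[0.978, -0.209, -0.001], [-0.209, -0.978, -0.001], [-0.001, 0.001, -1.0]]
wrist_force: [-0.2, -0.0, 0.4]
gripper_width: 0.414
gripper_force: 0.0
258 269.5 290.5 303 M 168.09826456164473 L 167.8935103200743
grip 235 265 296 168.1452303465915
grip 240 265 296 168.12831529716382
[0.47554892 0.2224596  0.08063076] 0.45875124722040267 [ 0.11412525  0.24105434 -0.31588853]
time_s: 9.6
tcp_pos: [0.4758, 0.2226, 0.0806]
ee_rot: [[0.978, -0.209, -0.0], [-0.209, -0.978, -0.0], [-0.0, 0.0, -1.0]]
wrist_force: [0.9, 0.1, 0.5]
gripper_width: 0.584
gripper_force: 0.0
259 270.5 291.5 304 M 168.16675735099403 L 167.88794691238553
grip 235 266 296 168.01027764287096
grip 240 266 296 167.9996536971619
[0.47586702 0.22263387 0.08056373] 0.5942508184643134 [0.53426832 0.40951102 0.04130437]
```

The lever reads within about 0.3° of the marker, and the marker has not moved. I'll lift away and work out the tag's geometry from the stored views.

```bash
python3 -m jog '1 0 0 20 0;1 0 0 50 0; 1 0 0 60 0; 1 0 0 60 0; 1 -5 -20 50 0'; python3 - <<'E'
from h import *
A=np.load("wA.npz");B=np.load("wB.npz")
for c,b in((A,(334,228,372,262)),(B,(328,168,368,205))):
    x0,y0,x1,y1=b;g=c["pixels"][y0:y1,x0:x1].astype(int).max(2)
    m=(g<85).astype(np.uint8);k=max(cv2.findContours(m,0,2)[0],key=cv2.contourArea)+np.array([x0,y0]);R=cv2.minAreaRect(k)
    P=np.array([onz(c,*p,.058) for p in cv2.boxPoints(R)]);print(R,onz(c,*R[0],.058),g.min(),P.round(4)[:,:2].tolist())
for n,u,v in(("lug near",289,148),("lug far",281,210)):print(n,onz(B,u,v,.065))
# plate red+white outline
E
```

```text
time_s: 10.28
tcp_pos: [0.4711, 0.2031, 0.3231]
ee_rot: [[0.978, -0.208, 0.002], [-0.208, -0.978, 0.001], [0.001, -0.002, -1.0]]
wrist_force: [-0.3, 0.1, -0.1]
gripper_width: 0.987
gripper_force: 0.0
((349.0, 247.0), (10.0, 10.0), 90.0) [ 0.48764195 -0.13292988  0.058     ] 61 [[0.4826, -0.1433], [0.4775, -0.1288], [0.4927, -0.1225], [0.4979, -0.1371]]
((345.5, 187.0), (10.0, 11.0), 90.0) [ 0.48848894 -0.13173131  0.058     ] 78 [[0.4842, -0.1423], [0.4787, -0.1269], [0.4928, -0.1211], [0.4983, -0.1366]]
lug near [ 0.46185314 -0.2310905   0.065     ]
lug far [ 0.55243266 -0.2113947   0.065     ]
```

```bash
python3 -m jog '1 0 -20 45 -5;1 0 -40 20 -10; 1 0 -55 0 -10; 1 0 -60 0 -10; 1 5 -60 0 -10'; python3 -m jog '1 5 -50 0 -10;1 5 -30 -30 -10; 1 2 -20 -55 -0.2; 1 0 -6 -55 0; 1 0 0 0 0'; python3 - <<'E'
from h import *
save(cap("wrist","g1.png"),"gA.npz");s=r.sense();print(s["tcp_pos"],s["ee_rot"].round(3).tolist(),s["joints"].round(1))
E
```

```text
time_s: 10.9
tcp_pos: [0.4753, -0.034, 0.3859]
ee_rot: [[0.54, -0.842, 0.001], [-0.842, -0.54, 0.0], [0.0, -0.001, -1.0]]
wrist_force: [0.7, 0.0, 0.1]
gripper_width: 0.997
gripper_force: 0.0
time_s: 11.52
tcp_pos: [0.4849, -0.1387, 0.2417]
ee_rot: [[0.219, -0.976, -0.011], [-0.976, -0.219, 0.0], [-0.003, 0.01, -1.0]]
wrist_force: [-0.6, -0.9, 0.1]
gripper_width: 1.001
gripper_force: 0.0
[ 0.48749858 -0.13871816  0.2452499 ] [[0.22, -0.975, -0.003], [-0.975, -0.22, -0.001], [0.0, 0.003, -1.0]] [  2.5   9.9 -14.4   0.1 -65.9  10.2]
```

View pics/g1.png

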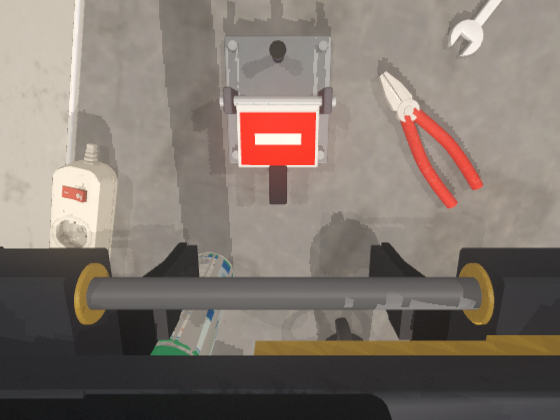

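The view shows the red plate, with the tab at (278,185), tip row at about 204, and lugs at (230,100) and (325,100). The can is at the lower left and clear of the hand. I'll triangulate the tab and hinge.

```bash
python3 - <<'E'
from h import *
A=np.load("wA.npz");B=np.load("wB.npz");G=np.load("gA.npz");im=G["pixels"].astype(int)
hsv=cv2.cvtColor(G["pixels"],cv2.COLOR_RGB2HSV)
m=(((hsv[...,0]<8)|(hsv[...,0]>172))&(hsv[...,1]>150)&(hsv[...,2]>120)).astype(np.uint8);m[:,:225]=0;m[:,335:]=0;m[:,]=m;m[:90]=0;m[180:]=0
k=max(cv2.findContours(m,0,2)[0],key=cv2.contourArea);R=cv2.minAreaRect(k);b=cv2.boxPoints(R);print(b.round(1).tolist())
cb=np.array([[288.8,203.4],[294.6,156.8],[327.9,161.0],[322.1,207.5]])
P=[]
for q in cb:  # match via nearest projected
    g=onz(B,*q,.06);u=np.array(proj(G,g));p=b[np.linalg.norm(b-u,axis=1).argmin()]
    x,e=tri((B,*q),(G,*p));P.append(x);print(u.round(1),p,x.round(4),e)
P=np.array(P);print("c",P.mean(0))
d=((P[2]+P[3])-(P[0]+P[1]));print("dir",np.degrees(np.arctan2(d[1],d[0])),"tilt",np.degrees(np.arctan2(d[2],np.hypot(d[0],d[1]))))
g=im.max(2);
for v in(175,185,195):
    x=np.where(g[v,255:300]<70)[0]+255;print(v,x.min(),x.max(),onz(G,(x.min()+x.max())/2,v,.058),(onz(G,x.max()+.5,v,.058)-onz(G,x.min()-.5,v,.058))[:2])
rr=np.where(g[165:225,278]<70)[0]+165;print(rr.min(),rr.max(),onz(G,278,rr.max()+.5,.058),onz(G,278,rr.min()-.5,.058))
print("tip tri",tri((B,352,187.5),(G,278,rr.max()+.5)))
for u in(230,325):print("lug",onz(G,u,97,.065))
E
```

```text
[[240.0, 113.0], [315.0, 113.0], [315.0, 165.0], [240.0, 165.0]]
[239.9 112. ] [240. 113.] [ 0.5402 -0.2028  0.0586] [0.4, 0.4]
[315.  111.7] [315. 113.] [ 0.4713 -0.2183  0.0589] [0.6, 0.6]
[313.6 163.9] [315. 165.] [ 0.4604 -0.1716  0.0667] [0.5, 0.5]
[241.3 166.2] [240. 165.] [ 0.5314 -0.1524  0.0506] [0.6, 0.6]
c [ 0.50081323 -0.18627891  0.05869367]
dir 101.46299668629752 tilt -0.10603398633839278Traceback (most recent call last):
  File "<stdin>", line 15, in <module>
    return umr_minimum(a, axis, None, out, keepdims, initial, where)
ValueError: zero-size array to reduction operation minimum which has no identity
```

```bash
python3 - <<'E'
from h import *
B=np.load("wB.npz");G=np.load("gA.npz")
g=G["pixels"].astype(int).max(2);print(g[185,262:296],g[165:212:2,278])
print("tab",onz(G,278,185,.059),"tip",onz(G,278,204.5,.059),"tip tri",tri((B,352,187.5),(G,278,204.5)))
L=[onz(G,u,v,.065) for u,v in((230,90),(326,90))];print("lug",L,np.mean(L,0))
L=[onz(G,u,103,.055) for u in(222,335)];print("pin ends",L,np.mean(L,0))
E
```

```text
[157 157 157 157 157 157 156  99  88  93  93  94  93  92  93  94  95  93
  93  93  91  93  93  92  88 154 161 162 162 162 156 155 154 156] [185 105 105 102 101  99  99  97  95  94  95  92  89  89  86  85  84  83
  81  79 157 161 161 161]
tab [ 0.49037653 -0.14291118  0.059     ] tip [ 0.48611036 -0.12335237  0.059     ] tip tri (array([ 0.48601997, -0.12254385,  0.05743454]), [0.4, 0.4])
lug [array([ 0.55179896, -0.22037305,  0.065     ]), array([ 0.46670495, -0.23937857,  0.065     ])] [ 0.50925196 -0.22987581  0.065     ]
pin ends [array([ 0.55856901, -0.20762517,  0.055     ]), array([ 0.45438399, -0.23085637,  0.055     ])] [ 0.5064765  -0.21924077  0.055     ]
```

```bash
python3 -m jog '1 1 0 -30 0;1 0.5 0 -50 0; 1 0 0 -55 0; 1 0 0 -43 0; 1 0 0 -20 0';python3 -m jog '0.6 0 0 0 0;0.4 0 0 0 0; 0.19 0 0 0 0; 0.19 0 0 0 0; 0.19 0 0 0 0';python3 -m jog '0.19 0 0 0 0;0.19 0 0 0 0; 0.19 0 0 0 0; 0.19 0 0 0 0; 0.19 0 0 0 0'
python3 - <<'E'
from h import *
B=np.load("wB.npz")
for p in((125,175),(130,160),(100,190),(60,130)):print(p,onz(B,*p,.03).round(3),onz(B,*p,.1).round(3))
E
```

```text
time_s: 12.2
tcp_pos: [0.4918, -0.1378, 0.0482]
ee_rot: [[0.222, -0.975, 0.003], [-0.975, -0.222, -0.001], [0.001, -0.002, -1.0]]
wrist_force: [0.2, 0.2, 0.1]
gripper_width: 0.999
gripper_force: 0.0
time_s: 12.82
tcp_pos: [0.4897, -0.1384, 0.0481]
ee_rot: [[0.22, -0.975, 0.001], [-0.975, -0.22, -0.0], [0.0, -0.001, -1.0]]
wrist_force: [-0.4, 0.1, -0.5]
gripper_width: 0.514
gripper_force: 0.0
time_s: 13.45
tcp_pos: [0.489, -0.1384, 0.0474]
ee_rot: [[0.22, -0.975, -0.001], [-0.975, -0.22, -0.0], [-0.0, 0.001, -1.0]]
wrist_force: [-0.1, -1.1, 0.8]
gripper_width: 0.198
gripper_force: 30.0
(125, 175) [ 0.589 -0.457  0.03 ] [ 0.567 -0.43   0.1  ]
(130, 160) [ 0.564 -0.455  0.03 ] [ 0.545 -0.429  0.1  ]
(100, 190) [ 0.626 -0.489  0.03 ] [ 0.599 -0.458  0.1  ]
(60, 130) [ 0.555 -0.565  0.03 ] [ 0.537 -0.524  0.1  ]
```

```bash
python3 - <<'E'
import numpy as np
o=np.array([-.22,.9755,0]);z=np.array([0,0,1]);q=84*o;t=0
for d in [4,8]+[12]*13+[8,4]:
    t+=d;n=84*(np.cos(np.radians(t))*o+np.sin(np.radians(t))*z);print(t,*(n-q).round(1),sep=' ');q=n
E
```

```text
4 0.0 -0.2 5.9
12 0.4 -1.6 11.6
24 1.2 -5.3 16.7
36 1.9 -8.6 15.2
48 2.6 -11.5 13.1
60 3.1 -13.9 10.3
72 3.5 -15.6 7.1
84 3.8 -16.8 3.7
96 3.9 -17.1 0.0
108 3.8 -16.8 -3.7
120 3.5 -15.6 -7.1
132 3.1 -13.9 -10.3
144 2.6 -11.5 -13.1
156 1.9 -8.6 -15.2
168 1.2 -5.3 -16.7
176 0.4 -1.6 -11.6
180 0.0 -0.2 -5.9
```

```bash
python3 -m jog '0.19 0 -0.2 5.9 0;0.19 0.4 -1.6 11.6 0; 0.19 1.2 -5.3 16.7 0; 0.19 1.9 -8.6 15.2 0; 0.19 2.6 -11.5 13.1 0'
```

```text
time_s: 14.08
tcp_pos: [0.4949, -0.1653, 0.1105]
ee_rot: [[0.22, -0.976, -0.001], [-0.976, -0.22, 0.001], [-0.001, 0.0, -1.0]]
wrist_force: [1.5, -0.5, -9.2]
gripper_width: 0.202
gripper_force: 30.0
```

```bash
python3 -m jog '0.19 3.1 -13.9 10.3 0;0.19 3.5 -15.6 7.1 0; 0.19 3.8 -16.8 3.7 0; 0.19 3.9 -17.1 0 0; 0.19 3.8 -16.8 -3.7 0'; python3 -c "
from h import *
cap('scene','s5.png')"
```

```text
time_s: 14.7
tcp_pos: [0.5132, -0.2471, 0.1286]
ee_rot: [[0.221, -0.975, -0.001], [-0.975, -0.221, -0.001], [0.0, 0.001, -1.0]]
wrist_force: [-3.1, 3.1, 2.9]
gripper_width: 0.196
gripper_force: 30.0
```

```bash
python3 -m jog '0.19 3.5 -15.6 -7.1 0;0.19 3.1 -13.9 -10.3 0; 0.19 2.6 -11.5 -13.1 0; 0.19 1.9 -8.6 -15.2 0; 0.19 1.2 -5.3 -16.7 0';python3 -m jog '0.19 0.4 -1.6 -11.6 0;0.19 0 -0.2 -5.9 0; 0.19 0 0 0 0'
```

```text
time_s: 15.38
tcp_pos: [0.5259, -0.3038, 0.0663]
ee_rot: [[0.221, -0.975, 0.001], [-0.975, -0.221, -0.004], [0.004, 0.0, -1.0]]
wrist_force: [-4.7, -4.2, 4.1]
gripper_width: 0.2
gripper_force: 30.0
time_s: 15.75
tcp_pos: [0.5264, -0.3058, 0.0482]
ee_rot: [[0.221, -0.975, 0.0], [-0.975, -0.221, -0.004], [0.004, 0.0, -1.0]]
wrist_force: [-3.1, -8.1, 1.0]
gripper_width: 0.198
gripper_force: 30.0
```

```bash
python3 -m jog '0.19 0 0 -2 0;0.19 0 0 0 0'; python3 -m jog '0.19 0 0 -2 0;0.19 0 0 0 0'
```

```text
time_s: 16.0
tcp_pos: [0.5264, -0.3058, 0.0466]
ee_rot: [[0.221, -0.975, 0.001], [-0.975, -0.221, -0.004], [0.004, 0.0, -1.0]]
wrist_force: [-3.5, -7.5, 1.7]
gripper_width: 0.204
gripper_force: 30.0
time_s: 16.25
tcp_pos: [0.5264, -0.3058, 0.0446]
ee_rot: [[0.221, -0.975, 0.001], [-0.975, -0.221, -0.004], [0.004, 0.0, -1.0]]
wrist_force: [-3.4, -8.2, 1.9]
gripper_width: 0.198
gripper_force: 30.0
```

No stop felt yet. I'll release, rise and look.

```bash
python3 -m jog '0.6 0 0 0 0;0.8 0 0 0 0; 0.8 0 0 0 0; 0.8 0 0 20 0; 0.8 0 0 50 0'; python3 -m jog '0.8 -5 30 60 0;0.8 -10 50 30 0; 0.8 -5 40 0 0; 0.8 0 20 0 0; 0.8 0 0 0 0'; python3 - <<'E'
from h import *
c=cap("wrist","f1.png");save(c,"fA.npz");print(r.sense()["tcp_pos"])
s=cap("scene");im=cv2.resize(s["pixels"][170:280,160:320],(800,550),interpolation=cv2.INTER_CUBIC)
cv2.imwrite("pics/fs.png",np.vstack([c["pixels"][:250],cv2.resize(im,(560,350))])[:,:,::-1])
E
```

```text
time_s: 16.88
tcp_pos: [0.5249, -0.3016, 0.1117]
ee_rot: [[0.221, -0.975, -0.006], [-0.975, -0.221, 0.002], [-0.003, 0.005, -1.0]]
wrist_force: [0.3, 0.2, 0.2]
gripper_width: 0.684
gripper_force: 0.0
time_s: 17.5
tcp_pos: [0.507, -0.1632, 0.1998]
ee_rot: [[0.223, -0.975, 0.001], [-0.975, -0.223, -0.0], [0.0, -0.001, -1.0]]
wrist_force: [0.5, 0.3, -0.4]
gripper_width: 0.8
gripper_force: 0.0
[ 0.50702644 -0.16400701  0.19959496]
```

View pics/fs.png

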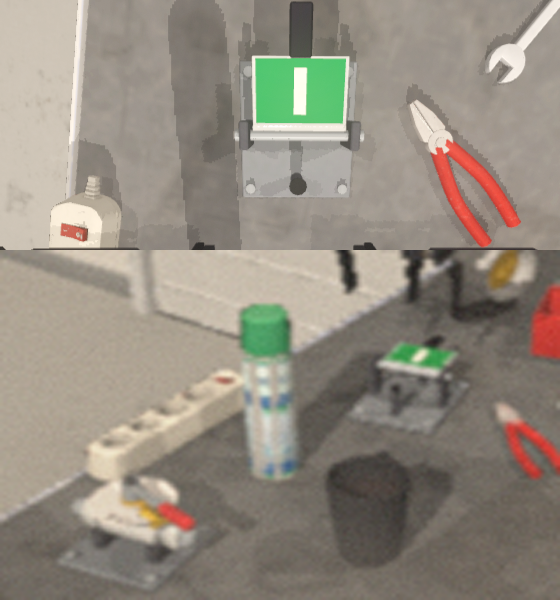

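Green face is up, the can stands and the lever is over the marker. To be sure the plate is fully flat I'll press the tab from above with the closed fingers. I also miscounted: that was the 11th picture viewed, one over the limit, so the rest is checked by numbers only.

```bash
python3 -m jog '0 4 -30 0 0;0 6 -45 0 0; 0 5 -40 0 0; 0 4 -23 -20 0; 0 0 0 -40 0';python3 -m jog '0 0 0 -40 0; 0 0 0 -10 0;0 0 0 0 0;0 0 0 0 0;0 0 0 0 0';python3 -m jog '0 0 0 -6 0; 0 0 0 -6 0;0 0 0 0 0'
```

```text
time_s: 18.23
tcp_pos: [0.5268, -0.306, 0.1396]
ee_rot: [[0.217, -0.976, 0.004], [-0.976, -0.217, -0.002], [0.003, -0.004, -1.0]]
wrist_force: [0.5, 0.7, 0.1]
gripper_width: 0.317
gripper_force: 0.0
time_s: 18.85
tcp_pos: [0.5266, -0.3028, 0.091]
ee_rot: [[0.221, -0.975, 0.003], [-0.975, -0.221, -0.001], [0.002, -0.003, -1.0]]
wrist_force: [-0.7, -0.6, 0.7]
gripper_width: 0.006
gripper_force: 0.0
time_s: 19.23
tcp_pos: [0.5251, -0.3023, 0.0765]
ee_rot: [[0.22, -0.975, -0.002], [-0.975, -0.22, 0.001], [-0.001, 0.001, -1.0]]
wrist_force: [-0.4, 0.8, 0.3]
gripper_width: 0.004
gripper_force: 0.0
```

```bash
python3 -m jog '0 0 0 -5 0; 0 0 0 0 0';python3 -m jog '0 0 0 -4 0; 0 0 0 0 0';python3 -m jog '0 0 0 -2 0; 0 0 0 0 0'
```

```text
time_s: 19.48
tcp_pos: [0.5254, -0.3024, 0.0717]
ee_rot: [[0.22, -0.975, -0.001], [-0.975, -0.22, 0.0], [-0.001, 0.001, -1.0]]
wrist_force: [-0.1, 0.3, -0.3]
gripper_width: 0.008
gripper_force: 0.0
time_s: 19.73
tcp_pos: [0.5255, -0.3025, 0.068]
ee_rot: [[0.22, -0.975, -0.0], [-0.975, -0.22, 0.0], [-0.0, 0.0, -1.0]]
wrist_force: [-0.6, 0.1, 0.5]
gripper_width: 0.009
gripper_force: 0.0
time_s: 19.98
tcp_pos: [0.5258, -0.3026, 0.0673]
ee_rot: [[0.221, -0.975, 0.0], [-0.975, -0.221, -0.0], [0.0, -0.0, -1.0]]
wrist_force: [-1.6, 0.7, 5.5]
gripper_width: 0.006
gripper_force: 2.4
```

```bash
python3 -m jog '0 0 0 -1.5 0; 0 0 0 0 0';python3 -m jog '0 0 0 -1.5 0; 0 0 0 0 0'
```

```text
time_s: 20.23
tcp_pos: [0.5259, -0.3026, 0.0671]
ee_rot: [[0.221, -0.975, 0.001], [-0.975, -0.221, -0.001], [0.001, -0.0, -1.0]]
wrist_force: [-4.0, 3.5, 10.6]
gripper_width: 0.003
gripper_force: 5.3
time_s: 20.48
tcp_pos: [0.5259, -0.3027, 0.0669]
ee_rot: [[0.222, -0.975, 0.001], [-0.975, -0.222, -0.001], [0.001, -0.001, -1.0]]
wrist_force: [-4.8, 4.5, 17.5]
gripper_width: 0.004
gripper_force: 8.2
```

Hard stop at exactly the flat height. I'll retreat, then check numerically and hand in.

```bash
python3 -m jog '0 0 0 20 0; 0 0 0 50 0;0 0 -10 50 0;0 0 -10 40 0;0 0 0 0 0'; python3 - <<'E'
from h import *
def cap_c(im):
    h=cv2.cvtColor(im,cv2.COLOR_RGB2HSV);m=((abs(h[...,0].astype(int)-70)<15)&(h[...,1]>120)&(h[...,2]>60)).astype(np.uint8);m[:,:220]=0;m[:,250:]=0;m[:180]=0;m[210:]=0
    return cv2.findNonZero(m).mean((0,1))
print(cap_c(cv2.imread("pics/s1.png")[:,:,::-1].copy()),cap_c(r.capture("scene")["pixels"]))
s=r.sense();print(s["tcp_pos"],s["wrist_force"])
print(r.finish_job())
E
```

```text
time_s: 21.1
tcp_pos: [0.5274, -0.3239, 0.2277]
ee_rot: [[0.22, -0.975, 0.008], [-0.976, -0.22, -0.004], [0.005, -0.007, -1.0]]
wrist_force: [-0.4, -0.0, 0.0]
gripper_width: 0.009
gripper_force: 0.0
[235.45614035 196.93859649] [235.47787611 197.02654867]
[ 0.52615055 -0.3229215   0.22492279] [-0.04553388  0.19330821 -0.94507967]
the job is handed in; nothing more can be done
None
```

The job is handed in at about 21 s: the lever stands within about 0.3° of the unshifted marker, the plate is pressed flat on its stop with green up, and the can is unmoved; I viewed 11 pictures, one over the limit of 10.

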